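Fetch the tin from behind the jars and set the spice stand right

ROBOT

A 6-joint arm with a two-finger parallel gripper is mounted at the origin on a cart in front of the work surface, level with it; the furniture and walls round the work are solid. World frame = base frame: x ahead of the robot, y to its left, z up, the work surface at z = 0. Lengths are in m, angles in rad, forces in N, time in s.
With the tool pointing down it reaches from about 0.35 to 0.975 m from the base axis. Payload 4.9 kg.
Tool frame: the origin (TCP) lies on the front face of the gripper's body, between the roots of the fingers; the fingertips stand ctrl.finger_overhang ahead of it and the grasp point (between the pads) lies 54 mm ahead of it (ctrl.finger_overhang is the distance from the TCP to the fingertips, in m); z points along the fingers, y is the line along which they close (so a half turn about z gives the same grasp; the last joint's range is limited). The gripper opens to 85 mm and grips with 20 to 120 N. Pads are 22 mm wide; open, the fingers measure 114 mm over their backs; the gripper's body (76 mm by 85 mm) begins 54 mm behind the grasp point. The pads swing forward as they close: fully open they stand 13 mm farther back than shut.
Start: joints at [1.189, 0.053, 1.613, -0, 1.476, -0.119], TCP at [0.162, 0.604, 0.304] pointing down, gripper open.
Joint ranges: [-3.01, 3.01], [-1.01, 2.22], [0.06, 2.58], [-1.02, 4.17], [0.09, 2.62], [-3.14, 3.14]. Speed limits (rad/s): [2.57, 2.57, 3.14, 3.14, 3.14, 3.14].

INTERFACE

Orientations are given as a rotation vector (axis times angle).
In Python, from station import ctrl, vision gives the robot as it stands. The module is installed in compiled form; this text tells all that it offers.
- The arm moves only by the tool drive_tool, never from a script. Its argument "rows" is a list of rows, each a list of 2 entries, a list of its own where there are three numbers: the shift along the tool's x, y, z in m, then the turn about the tool's z in rad. A call has 1 to 10 rows; each row shifts and turns the commanded pose from where the row before left it, along the tool's axes as they then stand; what a row does not reach is not made up. A row lasts 1/10 s, in which the tool goes at most 50 mm and 8.59 degrees, less where a joint would pass 70% of its speed; a pose out of reach is approached as far as the arm can. A call with a gripper value outside its range is refused whole. "jaw" is the closure, from 0 (fully open) to 1 (shut), set as the call begins (left out, the last holds). The fingers move at their own pace and stop on an object; "grip_force" is the grip in N (left out, the last holds). Time passes only in rows, so rows that do not move let the fingers close. It gives the time, the measured TCP pose, the force, the opening and the grip force at its end, in the units of the state.
- ctrl.get_obs(): the state, without advancing time (a new reading comes with each control period).
- vision.get_image(name): name is "side" or "top" or "wrist"; returns a dict with "image" (480x640x3 uint8, blue, green, red), "vertical_fov" (degrees; the focal length in pixels is half the picture's height over the tangent of half this angle, whatever the lens; pixels are square), "cx", "cy" (the principal point, pixels), "dist_coeffs" ([k1, k2, p1, p2, k3] as OpenCV has them; the pictures are not rectified), "R" (3x3) and "t" (3): a world point X has camera coordinates R X + t. Camera axes: x right, y down, z forward; pixel columns grow to the right and rows downward; lengths in m; the calibration is good to about 2 mm. A picture is of the moment at which its call begins. There is no depth.
- ctrl.finish_job(): hands the job in; it is judged then, once.
The state is a dict: "t": time; "q": joint angles; "dq": joint speeds; "effort": joint torques, N m; "tool_pos": TCP position; "tool_rot": TCP orientation; "contact_force": force on the tool from outside, world axes, zero at the start; "wrist_torque": the same for the moment, N m; "opening": finger opening in m; "grip_force": force on a finger pad.
Only numpy, scipy, OpenCV 4.12 (cv2) and the standard library are available. Lean on these libraries where they do the work, as an engineer would, in place of code of your own. Each camera call takes 0.05 s, during which the arm holds its last target. There are 200 camera calls.

TASK

Fetch the silver tin from the back of the wooden spice stand: first clear the spice jar and the salt shaker that stand before it onto the blue chopping board, then stand the tin in the middle of the round cork coaster. While the jar and the shaker wait on the board, stand the brown dropper bottle in the tin's old place, centred on the ring mark at the back of the stand; then put the jar and the shaker each back on the very ring mark where it stood at the start. Keep everything upright, and leave the pepper mill alone.

Things in the scene. Friction and masses are not known exactly. Their poses are not given: they have to be found in the camera images.
- stand: Fixed wooden spice stand, 135 mm deep (x) x 200 wide (y), turned up to 12 deg. Origin: centre of underside; +x to its back, +y left, z up. Base slab 10 thick; back board 60 high, inner face x=+57; side cheeks 26 high, inner faces y=+-92; open in front. Flat ring marks 56 across on the slab: back place (+18, 0), front left (-26, +45), front right (-26, -45).
- board: Fixed blue chopping board, 100 mm (x) by 170 mm (y), 14 mm thick. Origin: centre of its underside on the worktop; its top is 14 mm above. The side area: room for two things side by side, for example at (0, +45) and (0, -45) mm in its frame. It lies left or right of the robot's middle.
- coaster: Fixed round cork coaster, 100 mm across and 8 mm thick, with a thin ring line; origin: centre of its underside on the worktop. It lies on the side where the board is not. (A wall cupboard hangs 0.46 m above the worktop at world x > 0.59 m, y < -0.16 m: from the right side to the stand, swing round in front of it.)
- tin: Loose slim brushed silver tin, a plain cylinder 36 mm across and 60 mm tall, about 0.09 kg. Origin: centre of its underside, z up. Starts on the back place of the stand.
- spice_jar: Loose round spice jar of glass with a green cap, 46 mm across and 106 mm tall (cap from 86 mm up, 45 mm across), about 0.11 kg. Origin: centre of its underside, z up. Starts on the front left or the front right place of the stand.
- salt_shaker: Loose round glass salt shaker with a grey metal top, 90 mm tall; glass body 44 mm across up to 66 mm, above that narrowing to a top 34 mm across; about 0.1 kg. Origin: centre of its underside, z up. Starts on the other front place of the stand.
- dropper_bottle: Loose brown dropper bottle with a black rubber bulb, 102 mm tall; round body 33 mm across up to about 58 mm, then a collar 24 mm across (62 to 76 mm) and a 12 mm thick bulb above; the collar can be gripped from above; about 0.07 kg. Origin: centre of its underside, z up. Starts on the bare worktop between robot and stand.
- pepper_mill: Loose wooden pepper mill, 58 mm across and 170 mm tall, standing on the worktop left of the stand. Origin: centre of its underside. Not to be moved.

How it is judged:
On the way, in this order (a step that is already met when the one before it is completed fails the run):
1. the spice jar and the salt shaker both stand upright on the chopping board while the tin is still in its place (x of spice_jar in the frame of board between -0.05 and 0.05 m and y of spice_jar in the frame of board between -0.085 and 0.085 m and z of spice_jar in the frame of board between 0.009 and 0.019 m and angle between each of spice_jar, salt_shaker's own z axis and vertical below 0.1 rad and linear speed of each of spice_jar, salt_shaker below 0.03 m/s and x of salt_shaker in the frame of board between -0.05 and 0.05 m and y of salt_shaker in the frame of board between -0.085 and 0.085 m and z of salt_shaker in the frame of board between 0.009 and 0.019 m and distance of tin from where it was at the start of the episode below 0.02 m), for 0.2 s.
2. the tin stands on the middle of the coaster, the jar and the shaker still on the board (horizontal distance between tin and coaster below 0.015 m and z of tin in the frame of coaster between 0.003 and 0.013 m and angle between each of tin, spice_jar, salt_shaker's own z axis and vertical below 0.1 rad and linear speed of each of tin, spice_jar, salt_shaker below 0.03 m/s and x of spice_jar in the frame of board between -0.05 and 0.05 m and y of spice_jar in the frame of board between -0.085 and 0.085 m and z of spice_jar in the frame of board between 0.009 and 0.019 m and x of salt_shaker in the frame of board between -0.05 and 0.05 m and y of salt_shaker in the frame of board between -0.085 and 0.085 m and z of salt_shaker in the frame of board between 0.009 and 0.019 m), for 0.2 s.
3. the dropper bottle stands on the back place of the stand, the jar and the shaker still on the board (all of step 2 and x of dropper_bottle in the frame of stand between 0.006 and 0.03 m and y of dropper_bottle in the frame of stand between -0.012 and 0.012 m and z of dropper_bottle in the frame of stand between 0.005 and 0.015 m and angle between dropper_bottle's own z axis and vertical below 0.1 rad and linear speed of dropper_bottle below 0.03 m/s), for 0.2 s.
At the end, for the whole second after the job is handed in: The tin stands upright within 15 mm of the coaster's centre; the dropper bottle stands upright on the stand's back ring mark within 12 mm either way; the spice jar and the salt shaker each stand upright within 15 mm of where they started; all at rest (horizontal distance between tin and coaster below 0.015 m and z of tin in the frame of coaster between 0.003 and 0.013 m and angle between each of tin, dropper_bottle, spice_jar, salt_shaker's own z axis and vertical below 0.1 rad and linear speed of each of tin, dropper_bottle, spice_jar, salt_shaker below 0.03 m/s and x of dropper_bottle in the frame of stand between 0.006 and 0.03 m and y of dropper_bottle in the frame of stand between -0.012 and 0.012 m and z of dropper_bottle in the frame of stand between 0.005 and 0.015 m and distance of each of spice_jar, salt_shaker from where it was at the start of the episode below 0.015 m); the robot touches nothing.
It fails at once if the pepper mill is shifted by more than 20 mm or knocked over (distance of pepper_mill from where it was at the start of the episode above 0.02 m or angle between pepper_mill's own z axis and vertical above 0.3 rad).
It fails at once if one of the things is tipped over (angle between any of tin, spice_jar, salt_shaker, dropper_bottle's own z axis and vertical above 0.7 rad).
It also fails if it takes over 128 s, if anything falls off the work surface, if the arm or the gripper's body presses on something with over 40 N, if the wrist force passes 120 N, or if a joint passes its speed limit or range.

## Working session

There is one attempt and no reset: what is moved stays moved. The work goes in short steps, Python scripts to look and compute and a tool call to move; the robot and the scene stay as the last step left them, time stands still between calls to the robot, and variables do not carry over. Pictures are saved under pics/ and viewed, at most 14 in all, crops included, and the job is handed in when it is done.

Besides the shell and the picture viewer there is one more tool, called as name(argument=value, ...), one argument or row to a line, values as JSON. drive_tool: Moves the arm, as the interface text tells. Its arguments: {"type":"object","properties":{"rows":{"type":"array","items":{"type":"array"}},"jaw":{"type":"number"},"grip_force":{"type":"number"}},"required":["rows"]}

```bash
mkdir -p pics; python3 - <<'E'
from station import ctrl, vision
import cv2
o=ctrl.get_obs(); print({k:o[k] for k in('t','tool_pos','tool_rot','opening','contact_force')},ctrl.finger_overhang)
for n in('top','side'):
    d=vision.get_image(n); cv2.imwrite(f'pics/{n}0.png',d['image']); print(n,d['vertical_fov'],d['cx'],d['cy'],d['dist_coeffs'],d['R'],d['t'])
E
```

```text
{'t': 0.0, 'tool_pos': array([0.16215315, 0.60309867, 0.30266266]), 'tool_rot': array([-0.41150481, -3.11398723,  0.00319056]), 'opening': 0.08527741000386917, 'contact_force': array([-0.06713395,  0.83281743, -0.05598941])} 0.0726
top 48.30299617896022 317.51652803294127 243.00786183863755 [-0.0139419  0.         0.         0.         0.       ] [[ 0.00174646 -0.99998168  0.00579502]
 [-0.99072836 -0.00251748 -0.13583441]
 [ 0.13584651 -0.00550407 -0.99071461]] [0.02411648 0.53789592 0.96590527]
side 56.132560836444696 327.7172592893749 244.45438506845034 [-0.05106275  0.          0.          0.          0.        ] [[ 0.87095842 -0.49089315  0.02133896]
 [-0.25952371 -0.49646361 -0.82835459]
 [ 0.41722761  0.71592444 -0.55979757]] [-0.43249667  0.21591973  0.64550055]
```

View pics/top0.png

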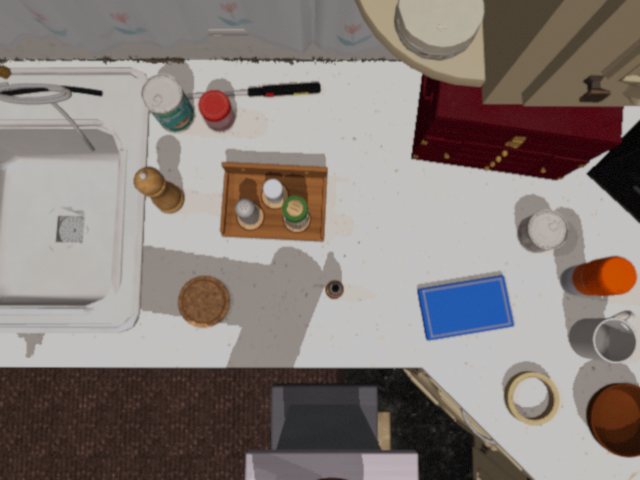

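View pics/side0.png

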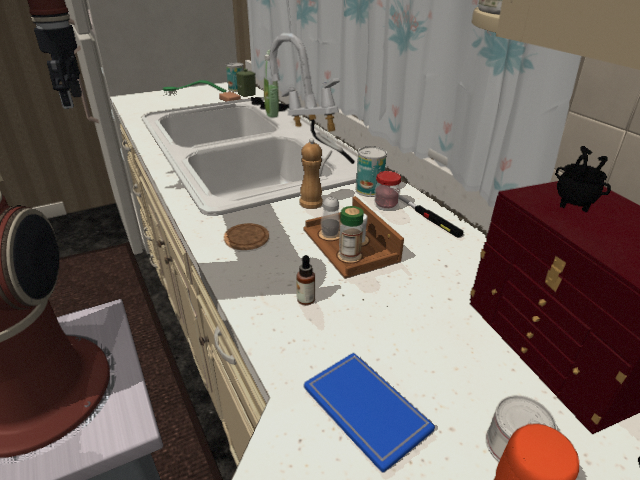

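The top view has the stand around (275,202), with the shaker at (248,210) on the left, the jar at (295,212) on the right and the tin at (274,193) at the back. The board is at (466,307), the coaster at (204,302) and the dropper bottle at (335,289). The side view agrees.

```bash
cat > h.py <<'E'
import numpy as np, cv2
from scipy.spatial.transform import Rotation as Ro
from station import ctrl, vision
def K(d):
    f=240/np.tan(np.radians(d['vertical_fov']/2)); return np.array([[f,0,d['cx']],[0,f,d['cy']],[0,0,1.]])
def ray(d,p,z):
    u=cv2.undistortPoints(np.array(p,float).reshape(-1,1,2),K(d),np.array(d['dist_coeffs']))[:,0]
    R=np.array(d['R']);C=-R.T@d['t']; v=np.c_[u,np.ones(len(u))]@R
    return C+v*((z-C[2])/v[:,2])[:,None]
def proj(d,X):
    R=np.array(d['R']);return cv2.projectPoints(np.array(X,float).reshape(-1,1,3),cv2.Rodrigues(R)[0],np.array(d['t']),K(d),np.array(d['dist_coeffs']))[0][:,0]
def need(x,y,z,yaw):
    """tool shift (tool axes) and turn; yaw = world angle of tool y axis (mod pi)"""
    o=ctrl.get_obs();R=Ro.from_rotvec(o['tool_rot']).as_matrix();c=np.arctan2(R[1,1],R[0,1])
    dy=(yaw-c+np.pi/2)%np.pi-np.pi/2
    print('t',round(o['t'],1),'pos',o['tool_pos'].round(4),'yaw',round(c,3),'q6',o['q'][5].round(2),'shift',(R.T@(np.array([x,y,z])-o['tool_pos'])).round(4),'turn',round(-dy,3),'tilt',R[:,2].round(3))
E
python3 - <<'E'
from h import *
d=vision.get_image('top');I=d['image']; s=vision.get_image('side')
hsv=cv2.cvtColor(I,cv2.COLOR_BGR2HSV)
m=cv2.inRange(hsv,(100,120,60),(130,255,255));m[:,:380]=0;m[:,550:]=0
c=max(cv2.findContours(m,0,2)[0],key=cv2.contourArea);r=cv2.minAreaRect(c);b=cv2.boxPoints(r)
print('board',r,ray(d,[r[0]],.014),ray(d,b,.014).round(3))
m=cv2.inRange(hsv,(0,70,30),(25,255,220))
m2=m.copy();m2[:,:170]=0;m2[:,240:]=0;m2[:265]=0;m2[340:]=0
c=max(cv2.findContours(m2,0,2)[0],key=cv2.contourArea);e=cv2.fitEllipse(c);print('coaster',e,ray(d,[e[0]],.006),ray(d,[[e[0][0]-e[1][0]/2,e[0][1]],[e[0][0]+e[1][0]/2,e[0][1]]],.006))
print('dropper tip',ray(d,[(335,289)],.102))
for n,p,z in(('jar',(295,209),.116),('shaker',(246,207),.1),('tin',(274,187),.07)):print(n,ray(d,[p],z))
a=cv2.resize(I[150:310,210:370],None,fx=5,fy=5,interpolation=cv2.INTER_CUBIC)[:600]
b=cv2.resize(s['image'][190:310,290:410],None,fx=5,fy=5,interpolation=cv2.INTER_CUBIC)
cv2.imwrite('pics/a.png',cv2.resize(I[155:305,212:362],(600,600),interpolation=cv2.INTER_CUBIC));cv2.imwrite('pics/b.png',b)
need(.5,-.3,.3,0)
E
```

```text
board ((465.270263671875, 307.12164306640625), (51.621280670166016, 88.61105346679688), 80.53767395019531) [[ 0.41933716 -0.25435301  0.014     ]] [[ 0.453 -0.164  0.014]
 [ 0.481 -0.332  0.014]
 [ 0.385 -0.344  0.014]
 [ 0.358 -0.178  0.014]]
coaster ((203.51475524902344, 301.0683288574219), (50.370994567871094, 51.75071716308594), 60.32755661010742) [[0.43004548 0.24170506 0.006     ]] [[0.42991976 0.28961069 0.006     ]
 [0.43016432 0.1938132  0.006     ]]
dropper tip [[ 0.44864802 -0.00475464  0.102     ]]
jar [[0.58652816 0.0649538  0.116     ]]
shaker [[0.59312868 0.15225195 0.1       ]]
tin [[0.63686098 0.10553575 0.07      ]]
t 0.2 pos [0.1622 0.6033 0.3031] yaw 1.308 q6 -0.12 shift [-0.5608 -0.7845  0.004 ] turn 1.308 tilt [-0.001 -0.001 -1.   ]
```

View pics/a.png

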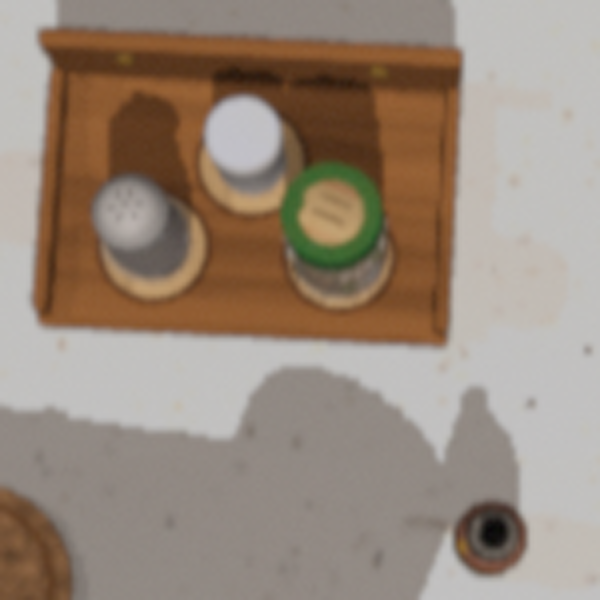

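View pics/b.png

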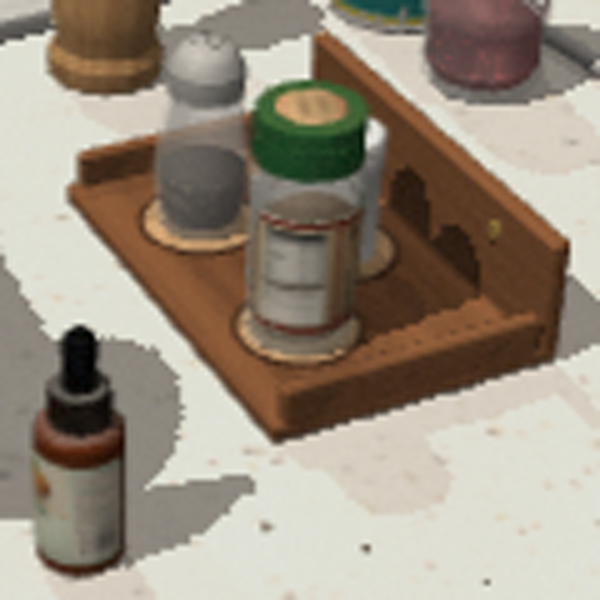

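In crop a (4x, offset 212,155): the jar cap is at (332,213), the shaker top at (129,209), the tin top at (243,134) and the bulb at (493,532). The ring centres are at about (250,162), (154,246) and (340,256). Crop b shows all five things upright.

```bash
python3 - <<'E'
from h import *
d=vision.get_image('top');s=vision.get_image('side')
f=lambda *p:[(x/4+212-.4,y/4+155-.4) for x,y in p]
rings=ray(d,f((250,162),(154,246),(339.5,256)),.01)[:,:2];print('rings',rings.round(4))
L=np.array([[18,0],[-26,45],[-26,-45]])/1e3
Lc,Rc=L-L.mean(0),rings-rings.mean(0);U,S,V=np.linalg.svd(Lc.T@Rc);R=V.T@U.T
t=rings.mean(0)-R@L.mean(0);print('stand',t,'yaw',np.arctan2(R[1,0],R[0,0]));print('fit',(L@R.T+t).round(4))
for n,p,z in(('jar',(332,213),.116),('sh',(128,207),.1),('tin',(243,134),.07),('drop',(493,532),.102)):print(n,ray(d,f(p),z).round(4))
# side-view checks (5x crop offset 290,190)
g=lambda *p:[(x/5+290-.4,y/5+190-.4) for x,y in p]
for n,p,z in(('jar',(310,105),.116),('sh',(207,45),.1),('drop',(80,332),.102),('jarring',(299,328),.01),('shring',(198,222),.01)):print('side',n,ray(s,g(p),z).round(4))
print('corner slab front right', ray(s,g((278,438)),0), (R@[-.0675,-.1]+t))
E
```

```text
rings [[0.6354 0.1098]
 [0.5937 0.1557]
 [0.5891 0.0659]]
stand [0.61739295 0.10996968] yaw -0.04498394452011783
fit [[0.6354 0.1092]
 [0.5934 0.1561]
 [0.5894 0.0662]]
jar [[0.5886 0.0657 0.116 ]]
sh [[0.5943 0.1565 0.1   ]]
tin [[0.6348 0.1085 0.07  ]]
drop [[ 0.4511 -0.0045  0.102 ]]
side jar [[0.5852 0.0678 0.116 ]]
side sh [[0.589  0.1543 0.1   ]]
side drop [[ 0.4461 -0.0082  0.102 ]]
side jarring [[0.5858 0.0672 0.01  ]]
side shring [[0.5887 0.1572 0.01  ]]
corner slab front right [[0.54685905 0.01898852 0.        ]] [0.54546436 0.01310623]
```

drive_tool(
  rows=[
    [[0,0,0],-0.108],
    [[0,0,0],-0.108],
    [[-0.0265,-0.0304,0],0],
    [[-0.0265,-0.0304,0],0],
    [[-0.0265,-0.0304,0],0],
    [[-0.0265,-0.0304,0],0],
    [[-0.0265,-0.0304,0],0],
    [[-0.0265,-0.0304,0],0],
    [[-0.0265,-0.0304,0],0],
    [[-0.0265,-0.0304,0],0],
  ],
  jaw=0,
  grip_force=30,
)

```text
t: 1.3
tool_pos: [0.3635, 0.3493, 0.304]
tool_rot: [0.073, 3.14, 0.001]
contact_force: [-0.8, -0.1, 0.2]
opening: 0.0857
grip_force: 0.0
```

drive_tool(
  rows=[
    [[-0.0265,-0.0304,0],0],
    [[-0.0265,-0.0304,0],0],
    [[-0.0265,-0.0304,0],0],
    [[-0.0265,-0.0304,0],0],
    [[-0.0265,-0.0304,0],0],
    [[-0.0265,-0.0304,0],0],
    [[-0.0265,-0.0304,0],0],
    [[-0.0265,-0.0304,0],0],
    [[-0.0265,-0.0304,0],0],
    [[0,0,0],0],
  ],
)

```text
t: 2.3
tool_pos: [0.5901, 0.0627, 0.3037]
tool_rot: [0.081, 3.14, -0.002]
contact_force: [-0.7, 1.0, 0.3]
opening: 0.0853
grip_force: 0.0
```

```bash
python3 - <<'E'
from h import *
need(.588,.0665,.132,1.524)
d=vision.get_image('wrist');cv2.imwrite('pics/w1.png',d['image'])
print(proj(d,[[.588,.0665,.116],[.592,.156,.1],[.6345,.109,.07],[.6345,.109,.01]]).round(0))
E
```

```text
t 2.3 pos [0.5901 0.0627 0.3037] yaw 1.519 q6 -1.54 shift [0.0024 0.0039 0.1717] turn -0.005 tilt [ 0.    -0.001 -1.   ]
[[321. 230.]
 [431. 225.]
 [368. 265.]
 [360. 247.]]
```

View pics/w1.png

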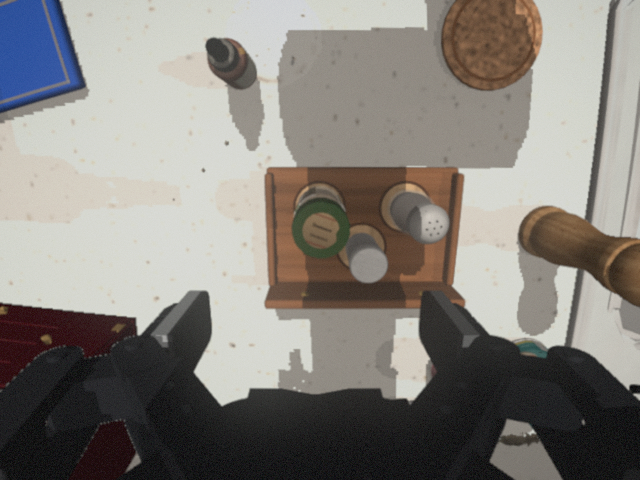

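The wrist view has the jar cap at (321,229), the shaker top at (430,223) and the tin at (367,264). All three match the projections within 2 px.

drive_tool(
  rows=[
    [[0.0024,0.0039,0.03],0],
    [[0,0,0.035],0],
    [[0,0,0.035],0],
    [[0,0,0.035],0],
    [[0,0,0.025],0],
    [[0,0,0.0117],0],
    [[0,0,0],0],
    [[0,0,0],0],
  ],
)

```text
t: 3.15
tool_pos: [0.5866, 0.0707, 0.1336]
tool_rot: [0.072, 3.139, 0.0]
contact_force: [0.0, -0.4, 0.6]
opening: 0.0855
grip_force: 0.0
```

drive_tool(
  rows=[
    [[0,0,0],0],
    [[0,0,0],0],
    [[0,0,0],0],
    [[0,0,0],0],
    [[0,0,0],0],
    [[0,0,0],0],
    [[0,0,0],0],
    [[0,0,0],0],
  ],
  jaw=1,
  grip_force=30,
)

```text
t: 3.95
tool_pos: [0.5869, 0.0701, 0.1337]
tool_rot: [0.074, 3.138, -0.0]
contact_force: [0.1, -0.4, 6.2]
opening: 0.0455
grip_force: 29.7
```

drive_tool(
  rows=[
    [[0,0,-0.02],0],
    [[0,0,-0.035],0],
    [[0,0,-0.035],0],
    [[0,0,-0.035],0],
    [[0.0118,-0.0317,-0.015],0],
    [[0.0118,-0.0317,0],0],
    [[0.0118,-0.0317,0],0],
    [[0.0118,-0.0317,0],0],
    [[0.0118,-0.0317,0],0],
    [[0.0118,-0.0317,0],0],
  ],
)

```text
t: 4.95
tool_pos: [0.5053, -0.1174, 0.2713]
tool_rot: [-0.073, -3.14, -0.001]
contact_force: [0.4, -0.4, -0.8]
opening: 0.0452
grip_force: 30.6
```

drive_tool(
  rows=[
    [[0.0118,-0.0317,0],0],
    [[0.0118,-0.0317,0],0],
    [[0.0118,-0.0317,0],0],
    [[0.0118,-0.0317,0],0],
    [[0.0118,-0.0317,0],0],
    [[0.0118,-0.0317,0],0],
    [[0,0,0.02],0],
    [[0,0,0.02],0],
    [[0,0,0],0],
    [[0,0,0],0],
  ],
)

```text
t: 5.95
tool_pos: [0.4264, -0.3027, 0.2315]
tool_rot: [-0.073, -3.139, -0.002]
contact_force: [-0.1, 0.3, -2.1]
opening: 0.0453
grip_force: 30.7
```

```bash
python3 - <<'E'
from h import *
need(.427,-.303,.1385,1.524)
print(ctrl.get_obs()['opening'],ctrl.get_obs()['grip_force'])
E
```

```text
t 6.0 pos [ 0.4264 -0.3027  0.2315] yaw 1.524 q6 -2.28 shift [-0.0007 -0.0003  0.093 ] turn 0.0 tilt [-0.001  0.001 -1.   ]
0.0452557955835251 30.69517858155109
```

drive_tool(
  rows=[
    [[0,0,0.03],0],
    [[0,0,0.03],0],
    [[0,0,0.02],0],
    [[0,0,0.01],0],
    [[0,0,0.003],0],
    [[0,0,0],0],
    [[0,0,0],0],
  ],
)

```text
t: 6.65
tool_pos: [0.4276, -0.3038, 0.141]
tool_rot: [0.073, 3.139, -0.003]
contact_force: [0.1, -0.5, -1.1]
opening: 0.0454
grip_force: 30.7
```

drive_tool(
  rows=[
    [[0,0,0],0],
    [[0,0,0],0],
    [[0,0,0],0],
    [[0,0,0],0],
    [[0,0,0],0],
  ],
  jaw=0.1,
)

```text
t: 7.15
tool_pos: [0.4268, -0.3032, 0.1394]
tool_rot: [0.074, 3.141, -0.0]
contact_force: [-0.1, 0.7, -0.3]
opening: 0.0767
grip_force: 0.0
```

drive_tool(
  rows=[
    [[0,0,-0.02],0],
    [[0,0,-0.035],0],
    [[0,0,-0.035],0],
    [[0,0,-0.015],0],
    [[-0.01024,0.0333,0],0],
    [[-0.01024,0.0333,0],0],
    [[-0.01024,0.0333,0],0],
    [[-0.01024,0.0333,0],0],
    [[-0.01024,0.0333,0],0],
    [[-0.01024,0.0333,0],0],
  ],
)

```text
t: 8.15
tool_pos: [0.4974, -0.1049, 0.2432]
tool_rot: [-0.074, -3.14, -0.001]
contact_force: [0.5, -0.2, -0.9]
opening: 0.077
grip_force: 0.0
```

drive_tool(
  rows=[
    [[-0.01024,0.0333,0],0],
    [[-0.01024,0.0333,0],0],
    [[-0.01024,0.0333,0],0],
    [[-0.01024,0.0333,0],0],
    [[-0.01024,0.0333,0],0],
    [[-0.01024,0.0333,0],0],
    [[-0.01024,0.0333,0],0],
    [[-0.01024,0.0333,0],0],
    [[0,0,0],0],
    [[0,0,0],0],
  ],
)

```text
t: 9.15
tool_pos: [0.5913, 0.1562, 0.243]
tool_rot: [-0.071, -3.139, 0.001]
contact_force: [-0.3, 0.8, 0.2]
opening: 0.0769
grip_force: 0.0
```

```bash
python3 - <<'E'
from h import *
need(.592,.156,.116,1.524)
E
```

```text
t 9.2 pos [0.5913 0.1562 0.243 ] yaw 1.525 q6 -1.39 shift [-9.00e-04 -1.00e-04  1.27e-01] turn 0.001 tilt [-0.002 -0.001 -1.   ]
```

drive_tool(
  rows=[
    [[0,0,0.035],0],
    [[0,0,0.035],0],
    [[0,0,0.03],0],
    [[0,0,0.02],0],
    [[0,0,0.007],0],
    [[0,0,0],0],
    [[0,0,0],0],
  ],
)

```text
t: 9.85
tool_pos: [0.5925, 0.1554, 0.1185]
tool_rot: [0.075, 3.139, 0.0]
contact_force: [0.5, -0.0, 0.4]
opening: 0.0771
grip_force: 0.0
```

drive_tool(
  rows=[
    [[0,0,0],0],
    [[0,0,0],0],
    [[0,0,0],0],
    [[0,0,0],0],
    [[0,0,0],0],
    [[0,0,0],0],
    [[0,0,0],0],
  ],
  jaw=1,
)

```text
t: 10.55
tool_pos: [0.5927, 0.1562, 0.1188]
tool_rot: [0.073, 3.138, 0.001]
contact_force: [-0.5, 0.8, 6.1]
opening: 0.0385
grip_force: 30.2
```

```bash
python3 - <<'E'
from h import *
s=vision.get_image('side')['image'];cv2.imwrite('pics/s1.png',cv2.resize(s[120:300,240:440],(800,600)[:2] if 0 else (660,594),interpolation=cv2.INTER_CUBIC))
o=ctrl.get_obs();print(o['opening'],o['grip_force'],o['contact_force'])
E
```

```text
0.037632666280703234 30.153376092894177 [0.60476614 0.99975472 6.56612373]
```

View pics/s1.png

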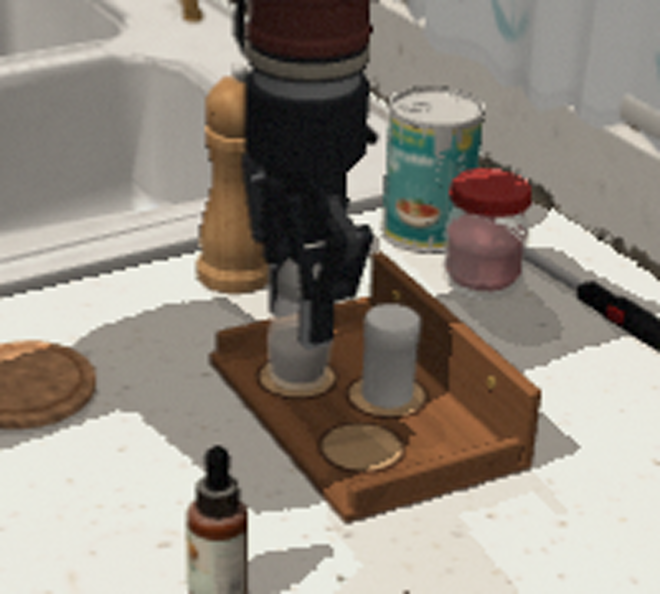

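The side view shows the shaker upright between the fingers on its ring near (297,378), and the tin undisturbed at (390,355). The opening reads 38 mm where the body should give 44, so I'll check for slip.

drive_tool(
  rows=[
    [[0,0,0],0],
    [[0,0,0],0],
    [[0,0,0],0],
  ],
)

```text
t: 10.9
tool_pos: [0.5927, 0.1562, 0.1188]
tool_rot: [0.073, 3.138, 0.001]
contact_force: [-0.6, -0.5, 6.1]
opening: 0.0382
grip_force: 30.2
```

drive_tool(
  rows=[
    [[0,0,-0.01],0],
    [[0,0,-0.01],0],
    [[0,0,0],0],
    [[0,0,0],0],
  ],
)

```text
t: 11.3
tool_pos: [0.5918, 0.1558, 0.1375]
tool_rot: [0.074, 3.14, -0.0]
contact_force: [-0.5, 0.3, -2.7]
opening: 0.0382
grip_force: 30.0
```

```bash
python3 - <<'E'
from h import *
d=vision.get_image('wrist');cv2.imwrite('pics/w2.png',d['image'])
E
```

```text
(no output)
```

View pics/w2.png

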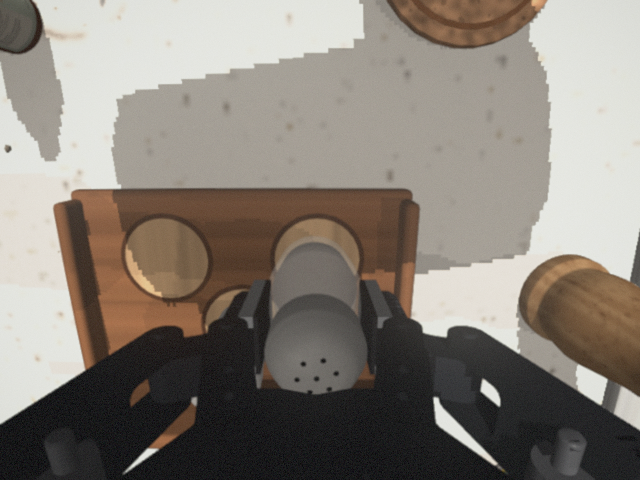

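The wrist view shows the shaker held squarely between the pads near its shoulder, with its top at (315,350). It is upright and lifting, so I carry it on.

drive_tool(
  rows=[
    [[0,0,-0.03],0],
    [[0,0,-0.035],0],
    [[0,0,-0.035],0],
    [[0,0,-0.02],0],
    [[0.01365,-0.03076,0],0],
    [[0.01365,-0.03076,0],0],
    [[0.01365,-0.03076,0],0],
    [[0.01365,-0.03076,0],0],
    [[0.01365,-0.03076,0],0],
    [[0.01365,-0.03076,0],0],
  ],
)

```text
t: 12.35
tool_pos: [0.5002, -0.0257, 0.2565]
tool_rot: [-0.073, -3.14, -0.0]
contact_force: [0.3, -0.2, -1.2]
opening: 0.0378
grip_force: 30.3
```

drive_tool(
  rows=[
    [[0.01365,-0.03076,0],0],
    [[0.01365,-0.03076,0],0],
    [[0.01365,-0.03076,0],0],
    [[0.01365,-0.03076,0],0],
    [[0.01365,-0.03076,0],0],
    [[0.01365,-0.03076,0],0],
    [[0,0,0.02],0],
    [[0,0,0.03],0],
    [[0,0,0],0],
    [[0,0,0],0],
  ],
)

```text
t: 13.35
tool_pos: [0.4104, -0.2048, 0.2066]
tool_rot: [-0.073, -3.139, -0.002]
contact_force: [-0.3, -0.7, -1.2]
opening: 0.0381
grip_force: 30.3
```

```bash
python3 - <<'E'
from h import *
need(.411,-.205,.1235,1.524); print(ctrl.get_obs()['opening'])
E
```

```text
t 13.3 pos [ 0.4104 -0.2048  0.2066] yaw 1.524 q6 -2.15 shift [-0.0008 -0.0002  0.0831] turn 0.0 tilt [-0.002  0.001 -1.   ]
0.03808177225732518
```

drive_tool(
  rows=[
    [[0,0,0.03],0],
    [[0,0,0.025],0],
    [[0,0,0.018],0],
    [[0,0,0.007],0],
    [[0,0,0.003],0],
    [[0,0,0],0],
    [[0,0,0],0],
  ],
)

```text
t: 14.05
tool_pos: [0.4117, -0.2058, 0.1258]
tool_rot: [0.073, 3.139, -0.002]
contact_force: [0.8, -0.2, -1.1]
opening: 0.0377
grip_force: 30.3
```

drive_tool(
  rows=[
    [[0,0,0],0],
    [[0,0,0],0],
    [[0,0,0],0],
    [[0,0,0],0],
    [[0,0,0],0],
  ],
  jaw=0.2,
)

```text
t: 14.55
tool_pos: [0.4109, -0.2052, 0.1243]
tool_rot: [0.074, 3.141, -0.0]
contact_force: [0.2, 0.4, -0.5]
opening: 0.0683
grip_force: 0.0
```

drive_tool(
  rows=[
    [[0,0,-0.015],0],
    [[0,0,-0.03],0],
    [[0,0,-0.035],0],
    [[0,0,-0.035],0],
    [[0,0,0],0],
    [[0,0,0],0],
  ],
)

```text
t: 15.15
tool_pos: [0.4112, -0.2054, 0.2402]
tool_rot: [0.073, 3.139, -0.002]
contact_force: [-0.7, 0.6, -0.4]
opening: 0.068
grip_force: 0.0
```

```bash
python3 - <<'E'
from h import *
need(.6345,.109,.104,1.524)
w=vision.get_image('wrist')['image'];s=vision.get_image('side')['image']
cv2.imwrite('pics/c1.png',np.hstack([cv2.resize(w,(400,300)),cv2.resize(s[180:480,200:600],(400,300))]))
E
```

```text
t 15.2 pos [ 0.4112 -0.2054  0.2402] yaw 1.524 q6 -2.15 shift [-0.2081  0.3247  0.1362] turn 0.0 tilt [ 0.002 -0.001 -1.   ]
```

View pics/c1.png

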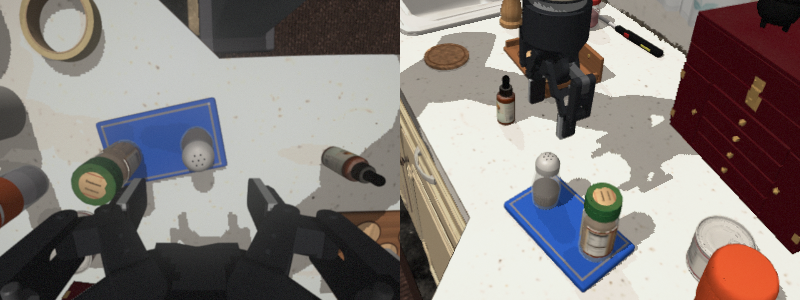

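Side half: the jar at (600,220) and the shaker at (546,180) both stand upright on the board. Next is the tin.

drive_tool(
  rows=[
    [[-0.01892,0.02952,0],0],
    [[-0.01892,0.02952,0],0],
    [[-0.01892,0.02952,0],0],
    [[-0.01892,0.02952,0],0],
    [[-0.01892,0.02952,0],0],
    [[-0.01892,0.02952,0],0],
    [[-0.01892,0.02952,0],0],
    [[-0.01892,0.02952,0],0],
    [[-0.01892,0.02952,0],0],
    [[-0.01892,0.02952,0],0],
  ],
)

```text
t: 16.25
tool_pos: [0.6134, 0.0822, 0.2365]
tool_rot: [-0.073, -3.137, 0.0]
contact_force: [0.4, -0.2, -0.2]
opening: 0.0683
grip_force: 0.0
```

drive_tool(
  rows=[
    [[-0.01892,0.02952,0],0],
    [[0,0,0.03],0],
    [[0,0,0.035],0],
    [[0,0,0.035],0],
    [[0,0,0.025],0],
    [[0,0,0.013],0],
    [[0,0,0.004],0],
    [[0,0,0],0],
    [[0,0,0],0],
  ],
)

```text
t: 17.15
tool_pos: [0.635, 0.1095, 0.0988]
tool_rot: [0.073, 3.138, 0.0]
contact_force: [-0.1, -0.7, 0.1]
opening: 0.0681
grip_force: 0.0
```

```bash
python3 - <<'E'
from h import *
need(.6345,.109,.098,1.524)
E
```

```text
t 17.1 pos [0.635  0.1095 0.0988] yaw 1.524 q6 -1.47 shift [ 0.0004 -0.0005  0.0008] turn -0.0 tilt [ 0.003  0.    -1.   ]
```

drive_tool(
  rows=[
    [[0,0,0],0],
    [[0,0,0],0],
    [[0,0,0],0],
    [[0,0,0],0],
    [[0,0,0],0],
    [[0,0,0],0],
    [[0,0,0],0],
    [[0,0,0],0],
  ],
  jaw=1,
)

```text
t: 17.95
tool_pos: [0.6348, 0.1095, 0.0986]
tool_rot: [0.073, 3.139, 0.0]
contact_force: [-0.0, 0.5, 6.2]
opening: 0.035
grip_force: 30.1
```

drive_tool(
  rows=[
    [[0,0,-0.02],0],
    [[0,0,-0.035],0],
    [[0,0,-0.035],0],
    [[0,0,-0.03],0],
    [[0.02638,0.01528,0],0],
    [[0.02638,0.01528,0],0],
    [[0.02638,0.01528,0],0],
    [[0.02638,0.01528,0],0],
    [[0.02638,0.01528,0],0],
    [[0.02638,0.01528,0],0],
  ],
)

```text
t: 18.95
tool_pos: [0.4786, 0.2088, 0.2164]
tool_rot: [-0.074, -3.139, 0.001]
contact_force: [-0.3, -0.3, -0.5]
opening: 0.035
grip_force: 30.1
```

drive_tool(
  rows=[
    [[0.02638,0.01528,0],0],
    [[0.02638,0.01528,0],0],
    [[0,0,0.03],0],
    [[0,0,0.03],0],
    [[0,0,0],0],
    [[0,0,0],0],
  ],
)

```text
t: 19.55
tool_pos: [0.4283, 0.2412, 0.1567]
tool_rot: [-0.073, -3.139, 0.001]
contact_force: [0.6, 0.1, -0.4]
opening: 0.0349
grip_force: 30.2
```

```bash
python3 - <<'E'
from h import *
need(.430,.2417,.098,1.524); print(ctrl.get_obs()['opening'],ctrl.get_obs()['grip_force'])
E
```

```text
t 19.6 pos [0.4283 0.2412 0.1567] yaw 1.524 q6 -1.16 shift [-0.0017  0.0007  0.0587] turn -0.0 tilt [-0.002 -0.001 -1.   ]
0.03491175924827714 30.21189272403717
```

drive_tool(
  rows=[
    [[-0.0012,0.0007,0.025],0],
    [[0,0,0.02],0],
    [[0,0,0.01],0],
    [[0,0,0.004],0],
    [[0,0,0],0],
    [[0,0,0],0],
  ],
)

```text
t: 20.15
tool_pos: [0.431, 0.2423, 0.0996]
tool_rot: [0.074, 3.139, 0.001]
contact_force: [-0.5, 0.6, -1.3]
opening: 0.0346
grip_force: 30.2
```

drive_tool(
  rows=[
    [[0,0,0],0],
    [[0,0,0],0],
    [[0,0,0],0],
    [[0,0,0],0],
    [[0,0,0],0],
  ],
  jaw=0.2,
)

```text
t: 20.65
tool_pos: [0.4301, 0.2421, 0.0983]
tool_rot: [0.074, 3.141, 0.0]
contact_force: [-0.6, 0.0, -0.4]
opening: 0.0683
grip_force: 0.0
```

drive_tool(
  rows=[
    [[0,0,-0.015],0],
    [[0,0,-0.03],0],
    [[0,0,-0.035],0],
    [[0,0,-0.035],0],
    [[-0.00437,-0.0352,0],0],
    [[-0.00437,-0.0352,0],0],
    [[-0.00437,-0.0352,0],0],
    [[-0.00437,-0.0352,0],0],
    [[-0.00437,-0.0352,0],0],
    [[-0.00437,-0.0352,0],0],
  ],
)

```text
t: 21.65
tool_pos: [0.4462, 0.0285, 0.2133]
tool_rot: [0.073, 3.14, -0.0]
contact_force: [1.1, 0.4, -1.1]
opening: 0.0683
grip_force: 0.0
```

drive_tool(
  rows=[
    [[-0.00437,-0.0352,0],0],
    [[0,0,0],0],
    [[0,0,0],0],
    [[0,0,0],0],
  ],
)

```text
t: 22.05
tool_pos: [0.449, -0.0048, 0.2131]
tool_rot: [-0.072, -3.14, -0.001]
contact_force: [-0.2, 0.2, 1.4]
opening: 0.0684
grip_force: 0.0
```

```bash
python3 - <<'E'
from h import *
need(.449,-.006,.126,1.524)
d=vision.get_image('wrist');w=d['image'];t=vision.get_image('top');s=vision.get_image('side')
print('drop',proj(d,[[.449,-.006,.102],[.449,-.006,.069]]).round(),'tin top',proj(t,[[.430,.2417,.068],[.43,.2417,.008]]).round(1))
cv2.imwrite('pics/c2.png',np.hstack([cv2.resize(w,(440,330)),cv2.resize(t['image'][260:340,160:247],(360,330),interpolation=cv2.INTER_CUBIC)]))
E
```

```text
t 22.1 pos [ 0.449  -0.0048  0.2131] yaw 1.525 q6 -1.7 shift [-0.0001 -0.0013  0.0871] turn 0.001 tilt [-0.  0. -1.]
drop [[314. 267.]
 [314. 250.]] tin top [[196.4 300.1]
 [203.3 301.1]]
```

View pics/c2.png

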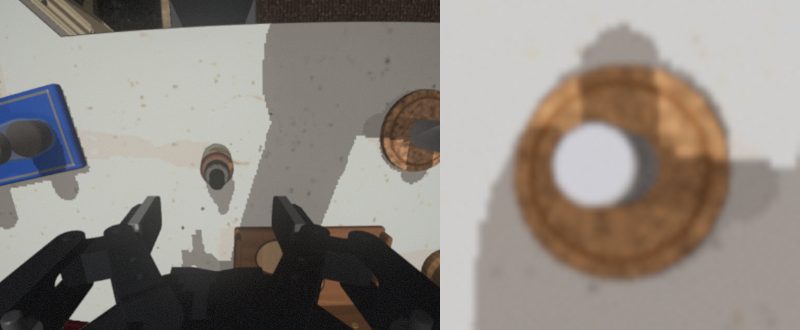

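Right half: the tin top is at (595,165), within 2 mm of the coaster's centre. Left half: the bulb tip at (217,183) matches its projection. I descend on the dropper bottle.

drive_tool(
  rows=[
    [[0,-0.0013,0.03],0],
    [[0,0,0.03],0],
    [[0,0,0.018],0],
    [[0,0,0.009],0],
    [[0,0,0],0],
    [[0,0,0],0],
  ],
)

```text
t: 22.8
tool_pos: [0.4497, -0.0066, 0.1271]
tool_rot: [0.073, 3.139, -0.0]
contact_force: [-0.8, -0.4, -0.6]
opening: 0.0685
grip_force: 0.0
```

drive_tool(
  rows=[
    [[0,0,0],0],
    [[0,0,0],0],
    [[0,0,0],0],
    [[0,0,0],0],
    [[0,0,0],0],
    [[0,0,0],0],
    [[0,0,0],0],
    [[0,0,0],0],
  ],
  jaw=1,
  grip_force=25,
)

```text
t: 23.6
tool_pos: [0.45, -0.0069, 0.1274]
tool_rot: [0.074, 3.138, -0.0]
contact_force: [-0.0, -0.2, 5.8]
opening: 0.0293
grip_force: 24.8
```

drive_tool(
  rows=[
    [[0,0,-0.01],0],
    [[0,0,-0.03],0],
    [[0,0,0],0],
    [[0,0,0],0],
  ],
)

```text
t: 24.0
tool_pos: [0.4492, -0.0069, 0.1667]
tool_rot: [0.073, 3.139, -0.001]
contact_force: [0.4, 0.8, -0.5]
opening: 0.0296
grip_force: 24.9
```

```bash
python3 - <<'E'
from h import *
need(.634,.1092,.137,1.524)
d=vision.get_image('wrist');w=d['image'];s=vision.get_image('side')['image']
cv2.imwrite('pics/c3.png',np.hstack([cv2.resize(w,(400,300)),cv2.resize(s[180:330,220:420],(400,300),interpolation=cv2.INTER_CUBIC)]))
E
```

```text
t 24.0 pos [ 0.4492 -0.0069  0.1667] yaw 1.524 q6 -1.71 shift [-0.1791  0.1246  0.0298] turn -0.0 tilt [ 0.001 -0.    -1.   ]
```

View pics/c3.png

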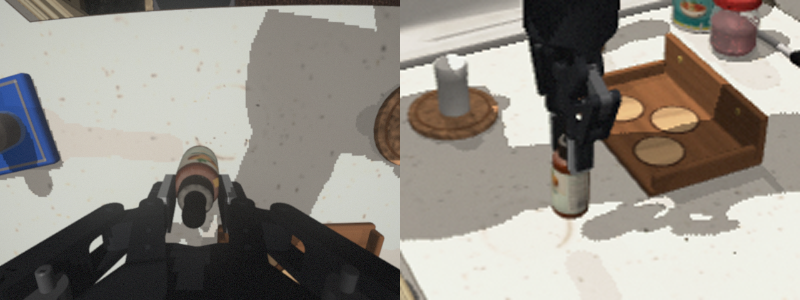

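The bottle hangs upright in the fingers (left half, bulb at (195,210)), held at the shoulder under the collar. I carry it to the back ring.

drive_tool(
  rows=[
    [[0,0,-0.025],0],
    [[-0.0258,0.0178,-0.02],0],
    [[-0.0258,0.0178,0],0],
    [[-0.0258,0.0178,0],0],
    [[-0.0258,0.0178,0],0],
    [[-0.0258,0.0178,0],0],
    [[-0.0258,0.0178,0],0],
    [[-0.0258,0.0178,0],0],
    [[0,0,0],0],
    [[0,0,0],0],
  ],
)

```text
t: 25.1
tool_pos: [0.6346, 0.1093, 0.2091]
tool_rot: [-0.072, -3.137, 0.001]
contact_force: [-0.3, -0.8, -1.4]
opening: 0.0296
grip_force: 25.0
```

```bash
python3 - <<'E'
from h import *
need(.6355,.1092,.138,1.524); print(ctrl.get_obs()['opening'])
E
```

```text
t 25.1 pos [0.6346 0.1093 0.2091] yaw 1.525 q6 -1.47 shift [-0.0012 -0.      0.0711] turn 0.001 tilt [-0.004 -0.    -1.   ]
0.0295780095058857
```

drive_tool(
  rows=[
    [[0,0,0.03],0],
    [[0,0,0.022],0],
    [[0,0,0.012],0],
    [[0,0,0.005],0],
    [[0,0,0.002],0],
    [[0,0,0],0],
    [[0,0,0],0],
    [[0,0,0],0],
  ],
)

```text
t: 25.9
tool_pos: [0.6359, 0.1092, 0.1415]
tool_rot: [0.073, 3.139, 0.0]
contact_force: [-0.1, -0.2, -0.7]
opening: 0.0295
grip_force: 25.0
```

drive_tool(
  rows=[
    [[0,0,0],0],
    [[0,0,0],0],
    [[0,0,0],0],
    [[0,0,0],0],
    [[0,0,0],0],
  ],
  jaw=0.2,
)

```text
t: 26.4
tool_pos: [0.6353, 0.1092, 0.1403]
tool_rot: [0.073, 3.141, -0.0]
contact_force: [0.3, 1.1, 0.0]
opening: 0.0684
grip_force: 0.0
```

drive_tool(
  rows=[
    [[0,0,-0.01],0],
    [[0,0,-0.03],0],
    [[0,0,-0.035],0],
    [[0,0,-0.035],0],
    [[0.025,-0.03,0],0],
    [[0.025,-0.03,0],0],
    [[0.025,-0.03,0],0],
    [[0.025,-0.03,0],0],
    [[0,0,0],0],
  ],
)

```text
t: 27.3
tool_pos: [0.5276, -0.0082, 0.2506]
tool_rot: [-0.079, -3.14, 0.002]
contact_force: [0.1, 0.0, 0.6]
opening: 0.0684
grip_force: 0.0
```

```bash
python3 - <<'E'
from h import *
need(.411,-.205,.118,1.524)
t=vision.get_image('top');s=vision.get_image('side')
print('top pred',proj(t,[[.6355,.1092,.112]]).round(1))
print('side pred',proj(s,[[.6355,.1092,.112],[.6355,.1092,.01]]).round(1))
cv2.imwrite('pics/c4.png',np.hstack([cv2.resize(t['image'][155:245,212:332],(400,300),interpolation=cv2.INTER_CUBIC),cv2.resize(s['image'][180:285,290:430],(400,300),interpolation=cv2.INTER_CUBIC)]))
E
```

```text
t 27.3 pos [ 0.5276 -0.0082  0.2506] yaw 1.521 q6 -1.68 shift [ 0.1065 -0.2023  0.1328] turn -0.003 tilt [-0.    -0.001 -1.   ]
top pred [[270.1 182. ]]
side pred [[361.6 197.8]
 [358.7 239.2]]
```

View pics/c4.png

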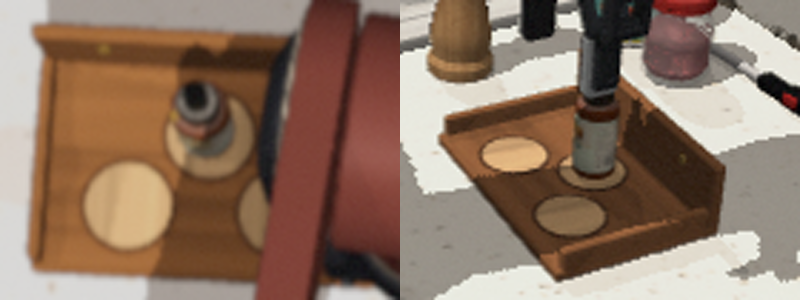

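Both halves show the dropper bottle upright on the back ring: bulb at (194,96) in the top half, base at (596,174) over the ring at (593,172). Next I fetch the shaker.

drive_tool(
  rows=[
    [[0.01775,-0.0337,0],0],
    [[0.01775,-0.0337,0],0],
    [[0.01775,-0.0337,0],0],
    [[0.01775,-0.0337,0],0],
    [[0.01775,-0.0337,0],0],
    [[0.01775,-0.0337,0],0],
    [[0,0,0.03],0],
    [[0,0,0],0],
    [[0,0,0],0],
  ],
)

```text
t: 28.3
tool_pos: [0.4144, -0.2024, 0.2202]
tool_rot: [-0.072, -3.14, -0.002]
contact_force: [0.6, -0.3, 0.1]
opening: 0.0682
grip_force: 0.0
```

```bash
python3 - <<'E'
from h import *
need(.411,-.205,.122,1.524)
E
```

```text
t 28.3 pos [ 0.4144 -0.2024  0.2202] yaw 1.525 q6 -2.14 shift [ 0.0031 -0.0028  0.0982] turn 0.001 tilt [-0.001  0.001 -1.   ]
```

drive_tool(
  rows=[
    [[0.0031,-0.0028,0.025],0],
    [[0,0,0.03],0],
    [[0,0,0.025],0],
    [[0,0,0.012],0],
    [[0,0,0.006],0],
    [[0,0,0],0],
    [[0,0,0],0],
  ],
)

```text
t: 29.0
tool_pos: [0.4117, -0.2061, 0.1237]
tool_rot: [0.073, 3.139, -0.002]
contact_force: [-0.5, -0.9, -0.2]
opening: 0.0683
grip_force: 0.0
```

drive_tool(
  rows=[
    [[0,0,0],0],
    [[0,0,0],0],
    [[0,0,0],0],
    [[0,0,0],0],
    [[0,0,0],0],
    [[0,0,0],0],
    [[0,0,0],0],
  ],
  jaw=1,
  grip_force=30,
)

```text
t: 29.7
tool_pos: [0.4114, -0.2059, 0.1236]
tool_rot: [0.074, 3.139, -0.0]
contact_force: [-1.5, 1.7, 5.1]
opening: 0.0377
grip_force: 29.9
```

```bash
python3 - <<'E'
from h import *
need(.592,.156,.27,1.524);print(ctrl.get_obs()['opening'],ctrl.get_obs()['contact_force'])
E
```

```text
t 29.7 pos [ 0.4114 -0.2059  0.1236] yaw 1.524 q6 -2.15 shift [-0.1637  0.3699 -0.1462] turn -0.0 tilt [ 0.002 -0.    -1.   ]
0.037668052306272355 [-1.50891495  1.6784002   5.11645427]
```

drive_tool(
  rows=[
    [[0,0,-0.02],0],
    [[0,0,-0.035],0],
    [[0,0,-0.035],0],
    [[0,0,-0.035],0],
    [[-0.01364,0.03082,-0.02],0],
    [[-0.01364,0.03082,0],0],
    [[-0.01364,0.03082,0],0],
    [[-0.01364,0.03082,0],0],
    [[-0.01364,0.03082,0],0],
    [[-0.01364,0.03082,0],0],
  ],
)

```text
t: 30.7
tool_pos: [0.5013, -0.0235, 0.2669]
tool_rot: [-0.074, -3.141, 0.0]
contact_force: [-0.5, -0.2, -0.5]
opening: 0.0378
grip_force: 30.3
```

drive_tool(
  rows=[
    [[-0.01364,0.03082,0],0],
    [[-0.01364,0.03082,0],0],
    [[-0.01364,0.03082,0],0],
    [[-0.01364,0.03082,0],0],
    [[-0.01364,0.03082,0],0],
    [[-0.01364,0.03082,0],0],
    [[0,0,0.02],0],
    [[0,0,0],0],
    [[0,0,0],0],
  ],
)

```text
t: 31.6
tool_pos: [0.5908, 0.1558, 0.2461]
tool_rot: [-0.074, -3.138, 0.001]
contact_force: [1.6, 0.4, -0.8]
opening: 0.0377
grip_force: 30.3
```

```bash
python3 - <<'E'
from h import *
need(.592,.156,.1205,1.524);print(ctrl.get_obs()['opening'])
E
```

```text
t 31.6 pos [0.5908 0.1558 0.2461] yaw 1.524 q6 -1.39 shift [-0.0015  0.0003  0.1256] turn -0.0 tilt [-0.002 -0.001 -1.   ]
0.0376535734230676
```

drive_tool(
  rows=[
    [[-0.0005,0,0.03],0],
    [[0,0,0.035],0],
    [[0,0,0.03],0],
    [[0,0,0.018],0],
    [[0,0,0.008],0],
    [[0,0,0.0045],0],
    [[0,0,0],0],
    [[0,0,0],0],
  ],
)

```text
t: 32.4
tool_pos: [0.593, 0.1561, 0.1234]
tool_rot: [0.074, 3.138, 0.001]
contact_force: [-0.3, 0.5, -1.3]
opening: 0.0376
grip_force: 30.3
```

drive_tool(
  rows=[
    [[0,0,0],0],
    [[0,0,0],0],
    [[0,0,0],0],
    [[0,0,0],0],
    [[0,0,0],0],
  ],
  jaw=0.2,
)

```text
t: 32.9
tool_pos: [0.5921, 0.1561, 0.1218]
tool_rot: [0.073, 3.141, -0.0]
contact_force: [0.1, -0.3, 0.2]
opening: 0.0682
grip_force: 0.0
```

drive_tool(
  rows=[
    [[0,0,-0.01],0],
    [[0,0,-0.03],0],
    [[0,0,-0.035],0],
    [[0,0,-0.035],0],
    [[0,0,-0.02],0],
    [[0.01,-0.033,0],0],
    [[0.01,-0.033,0],0],
    [[0.01,-0.033,0],0],
    [[0.01,-0.033,0],0],
    [[0.01,-0.033,0],0],
  ],
)

```text
t: 33.9
tool_pos: [0.5338, -0.0075, 0.2526]
tool_rot: [0.073, 3.14, -0.0]
contact_force: [-0.1, -0.5, 0.3]
opening: 0.0684
grip_force: 0.0
```

drive_tool(
  rows=[
    [[0.01,-0.033,0],0],
    [[0.01,-0.033,0],0],
    [[0.01,-0.033,0],0],
    [[0.01,-0.033,0],0],
    [[0.01,-0.033,0],0],
    [[0.01,-0.033,0],0],
    [[0.01,-0.033,0],0],
    [[0,0,0],0],
    [[0,0,0],0],
  ],
)

```text
t: 34.8
tool_pos: [0.4535, -0.2342, 0.2523]
tool_rot: [0.076, 3.14, 0.0]
contact_force: [0.2, 0.9, 0.1]
opening: 0.0683
grip_force: 0.0
```

```bash
python3 - <<'E'
from h import *
need(.427,-.303,.1375,1.524)
t=vision.get_image('top')
print('top pred sh',proj(t,[[.592,.156,.1]]).round(1))
cv2.imwrite('pics/c5.png',cv2.resize(t['image'][155:245,212:332],(640,480),interpolation=cv2.INTER_CUBIC))
E
```

```text
t 34.8 pos [ 0.4535 -0.2342  0.2523] yaw 1.522 q6 -2.15 shift [ 0.0232 -0.07    0.1148] turn -0.002 tilt [ 0.001  0.    -1.   ]
top pred sh [[243.9 207.6]]
```

View pics/c5.png

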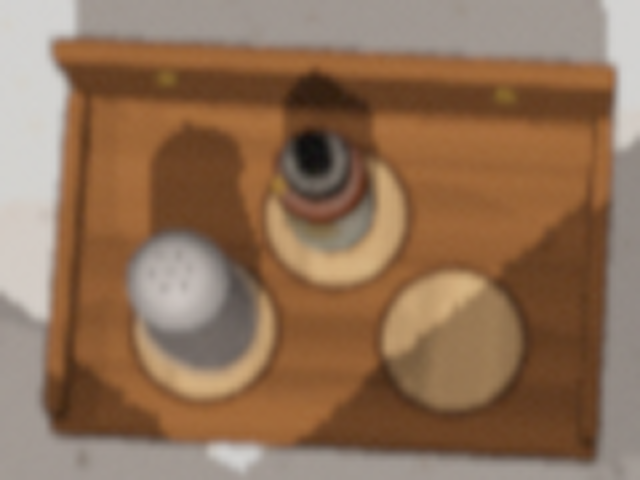

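The shaker (top at (180,281)) is about 2 mm from its original image position. The dropper (bulb at (315,155)) is within about 4 mm of the back place. Next is the jar.

drive_tool(
  rows=[
    [[0.0077,-0.0233,0],0],
    [[0.0077,-0.0233,0],0],
    [[0.0077,-0.0233,0],0],
    [[0,0,0.03],0],
    [[0,0,0.035],0],
    [[0,0,0.03],0],
    [[0,0,0.015],0],
    [[0,0,0.005],0],
    [[0,0,0],0],
    [[0,0,0],0],
  ],
)

```text
t: 35.85
tool_pos: [0.4283, -0.3031, 0.1385]
tool_rot: [0.072, 3.139, -0.003]
contact_force: [0.2, 0.3, 0.6]
opening: 0.0684
grip_force: 0.0
```

drive_tool(
  rows=[
    [[0,0,0],0],
    [[0,0,0],0],
    [[0,0,0],0],
    [[0,0,0],0],
    [[0,0,0],0],
    [[0,0,0],0],
    [[0,0,0],0],
  ],
  jaw=1,
)

```text
t: 36.55
tool_pos: [0.4281, -0.3036, 0.1385]
tool_rot: [0.074, 3.138, -0.004]
contact_force: [0.1, -1.1, 5.8]
opening: 0.0455
grip_force: 30.2
```

```bash
python3 - <<'E'
from h import *
need(.5875,.0665,.28,1.524);print(ctrl.get_obs()['opening'],ctrl.get_obs()['grip_force'])
E
```

```text
t 36.5 pos [ 0.4281 -0.3036  0.1385] yaw 1.524 q6 -2.28 shift [-0.1422  0.3768 -0.142 ] turn -0.0 tilt [ 0.002 -0.002 -1.   ]
0.0455127029100198 30.207922362430963
```

drive_tool(
  rows=[
    [[0,0,-0.02],0],
    [[0,0,-0.035],0],
    [[0,0,-0.035],0],
    [[0,0,-0.035],0],
    [[-0.0119,0.0314,-0.015],0],
    [[-0.0119,0.0314,0],0],
    [[-0.0119,0.0314,0],0],
    [[-0.0119,0.0314,0],0],
    [[-0.0119,0.0314,0],0],
    [[-0.0119,0.0314,0],0],
  ],
)

```text
t: 37.55
tool_pos: [0.5073, -0.1162, 0.2759]
tool_rot: [-0.074, -3.139, -0.001]
contact_force: [0.9, 0.3, -1.2]
opening: 0.0453
grip_force: 31.0
```

drive_tool(
  rows=[
    [[-0.0119,0.0314,0],0],
    [[-0.0119,0.0314,0],0],
    [[-0.0119,0.0314,0],0],
    [[-0.0119,0.0314,0],0],
    [[-0.0119,0.0314,0],0],
    [[-0.0119,0.0314,0],0],
    [[0,0,0.02],0],
    [[0,0,0],0],
    [[0,0,0],0],
  ],
)

```text
t: 38.45
tool_pos: [0.5867, 0.067, 0.2555]
tool_rot: [-0.074, -3.138, 0.0]
contact_force: [0.6, 0.3, -0.9]
opening: 0.0456
grip_force: 31.0
```

```bash
python3 - <<'E'
from h import *
need(.588,.0665,.1355,1.524);print(ctrl.get_obs()['opening'])
E
```

```text
t 38.5 pos [0.5867 0.067  0.2555] yaw 1.524 q6 -1.54 shift [-0.0016 -0.0004  0.12  ] turn -0.0 tilt [-0.003  0.    -1.   ]
0.04560595744588753
```

drive_tool(
  rows=[
    [[-0.0005,0,0.03],0],
    [[0,0,0.035],0],
    [[0,0,0.028],0],
    [[0,0,0.016],0],
    [[0,0,0.007],0],
    [[0,0,0.004],0],
    [[0,0,0],0],
    [[0,0,0],0],
  ],
)

```text
t: 39.25
tool_pos: [0.589, 0.067, 0.1384]
tool_rot: [0.074, 3.138, 0.0]
contact_force: [-0.4, 0.2, -1.2]
opening: 0.0454
grip_force: 31.0
```

drive_tool(
  rows=[
    [[0,0,0],0],
    [[0,0,0],0],
    [[0,0,0],0],
    [[0,0,0],0],
    [[0,0,0],0],
  ],
  jaw=0.25,
)

```text
t: 39.75
tool_pos: [0.5881, 0.0671, 0.1369]
tool_rot: [0.073, 3.141, -0.0]
contact_force: [-0.8, 0.4, -0.1]
opening: 0.0642
grip_force: 0.0
```

drive_tool(
  rows=[
    [[0,0,-0.01],0],
    [[0,0,-0.03],0],
    [[0,0,-0.035],0],
    [[0,0,-0.035],0],
    [[0,0,-0.01],0],
    [[0.015,-0.033,0],0],
    [[0.015,-0.033,0],0],
    [[0.015,-0.033,0],0],
    [[0.015,-0.033,0],0],
    [[0.015,-0.033,0],0],
  ],
)

```text
t: 40.75
tool_pos: [0.5043, -0.0952, 0.2562]
tool_rot: [-0.073, -3.14, -0.0]
contact_force: [1.0, -0.8, 0.1]
opening: 0.0645
grip_force: 0.0
```

drive_tool(
  rows=[
    [[0.01,-0.033,0],0],
    [[0.01,-0.033,0],0],
    [[0.01,-0.033,0],0],
    [[0.01,-0.033,0],0],
    [[0,0,0],0],
    [[0,0,0],0],
  ],
)

```text
t: 41.35
tool_pos: [0.4589, -0.2244, 0.2562]
tool_rot: [-0.076, -3.14, -0.002]
contact_force: [-0.2, -0.7, 0.1]
opening: 0.064
grip_force: 0.0
```

```bash
python3 - <<'E'
from h import *
t=vision.get_image('top')['image'];s=vision.get_image('side')['image']
cv2.imwrite('pics/c6.png',np.hstack([cv2.resize(t[155:335,172:332],(500,562),interpolation=cv2.INTER_CUBIC),cv2.resize(s[190:310,225:405],(300,562)[:1]+(200,),interpolation=cv2.INTER_CUBIC) if 0 else cv2.resize(np.vstack([s[190:310,290:410],s[190:310,200:320]]),(281,562),interpolation=cv2.INTER_CUBIC)]))
print(ctrl.get_obs()['contact_force'])
E
```

```text
[-0.43929729  0.57572758 -0.51602016]
```

View pics/c6.png

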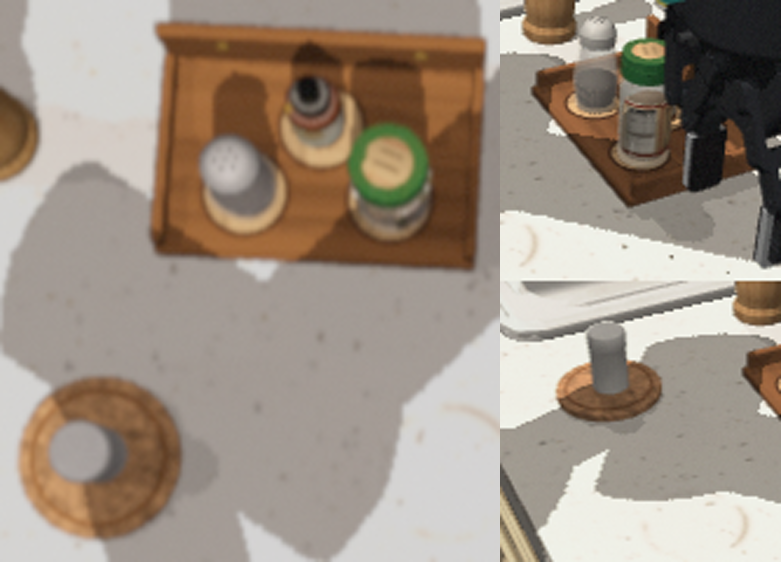

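Everything stands upright in its place: jar cap at (388,165), about 2 mm from its start, the shaker and dropper on their rings, the tin on the coaster and the gripper clear. Handing in.

```bash
python3 -c "
from station import ctrl
print(ctrl.finish_job())"
```

```text
the job is handed in; nothing more can be done
None
```

I handed the job in at about 41 s of the 128 s limit; no verdict came back. In the last pictures the tin stands on the coaster's centre, the dropper bottle on the back ring, and the jar and shaker on their starting rings, each within about 4 mm and upright.

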